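# Dispense wooden ball knobs and hold the spring shutter open at its mark

## Task

With the shutter shut, use the scoop to move at least three of the wooden ball knobs from the blue bin into the dispenser's hopper, then set the scoop down flat on the bench and let go of it. Next pull the shutter out by its black handle, against its spring, until the yellow pointer is on the red mark and at least three knobs have rolled down into the tray, and finish while still holding the handle there. Do not touch the ball knobs with the gripper, and leave the glue bottle, tape measure and screwdriver where they are.

Things in the scene. Friction and masses are not known exactly. Their poses are not given: they have to be found in the camera images.
- bin: Fixed open blue bin, floor 280 (its x) x 130 mm (its y), 56 mm high, 6 mm thick; the +x end slopes outwards 30 degrees from upright (floor ends at x = +134 mm inside, rim +165). Origin: centre of the floor's underside, on the bench. Its x is within 0.2 rad of the robot's x. The five balls start grouped on its floor at x = +15 to +130 mm; the -x half is empty. It may stand left or right.
- ball0: Ball knob 0: a loose plain wooden ball 26 mm in diameter, 10 g, that rolls freely. Origin: its centre.
- ball1: Ball knob 1: a loose plain wooden ball 26 mm in diameter, 10 g, that rolls freely. Origin: its centre.
- ball2: Ball knob 2: a loose plain wooden ball 26 mm in diameter, 10 g, that rolls freely. Origin: its centre.
- ball3: Ball knob 3: a loose plain wooden ball 26 mm in diameter, 10 g, that rolls freely. Origin: its centre.
- ball4: Ball knob 4: a loose plain wooden ball 26 mm in diameter, 10 g, that rolls freely. Origin: its centre.
- scoop: Loose aluminium scoop, 160 g, red handle. Pan 116 (its x) x 100 mm (its y), 3 mm sheet (lip 1.5 mm), sides 40 mm high except along the flat front 38 mm (+x, the mouth), back 51 mm high. A red bar 20 x 20 mm runs over the pan along x from -65 to +25 mm, centre line 95 mm above the underside: grip it across y. Origin: centre of the underside. Starts flat on the bench, mouth away from the robot.
- scoop_grip (a point): Good place to grip the scoop: centre of the red bar's section, 10 mm behind the pan's centre (scoop frame -10, 0, 95 mm). Same axes as the scoop.
- scoop_bowl (a point): Middle of the scoop's pan, 18 mm above its underside.
- scoop_lip (a point): Middle of the scoop's front edge at the underside (scoop frame 58, 0, 0 mm).
- dispenser: Fixed white dispenser, on the left or right; origin on the bench. Its +x points away from the robot (within 0.2 rad), +y left. From -x to +x: a ledge with the shutter's tongue and handle, the hopper (130 x 130 mm outside, rim about 160 mm above the bench), a low tray.
- hopper (a point): Middle of the hopper's throat, on top of the shutter plate, dispenser frame (40, 0, 92) mm, 92 mm above the bench. Axes as the dispenser. Above it is the open funnel: 60 (x) x 110 mm (y) inside at the throat, widening to about 120 x 110 mm at the rim, about 68 mm above this point.
- tray (a point): Centre of the tray's floor, 6 mm above the bench, dispenser frame (167.5, 0, 6) mm. Balls that fall through the throat roll down a chute into it. Inside 110 mm wide (y), end wall at x = +62 mm, walls 40 mm high. Axes as the dispenser.
- shutter (a joint): How far the shutter is pulled out, m: 0 shut (where its spring keeps it), 0.060 pointer on the mark and throat fully open, 0.085 end stop. It slides along the dispenser's -x, towards the robot. Spring: 3 N at 0, rising 120 N/m to about 10 N at the mark; it springs shut when let go.
- shutter_handle: Black upright post on the shutter's tongue, 24 x 24 mm, 55 mm tall; origin at the middle of its foot, 92 mm above the bench, dispenser frame (-65, 0, 92) mm when shut. Axes as the dispenser. About 25 mm free behind it to the hopper's rim, open elsewhere; the ledge is 14 mm below its foot.
- pointer (a point): Middle of the yellow pointer, a bar 6 mm long (x) x 76 mm wide (y) across the shutter's tongue, 35 mm behind the handle's axis on the hopper side; moves with the shutter.
- mark (a point): Middle of the red mark, a line 6 mm wide (x) across the fixed ledge, 60 mm towards the robot from where the pointer stands when shut.
- glue: Bystander: yellow glue bottle, 60 mm in diameter, 170 mm tall, standing beyond the scoop. Origin: centre of its underside.
- tape_measure: Bystander: yellow tape measure, 70 x 36 x 62 mm, on the far left of the bench. Origin: centre of its underside.
- screwdriver: Bystander: screwdriver lying on the far right of the bench.
There are look-alikes about, which are no part of the job. Several things have the shape of the scoop; the one meant has the colours described above.

How it is judged:
By the outcome, as a careful person would: the job done as asked, in the order asked, and still so for the second after the job is handed in, while the arm keeps its last pose, push and grip.
It also fails if it takes over 67 s, if anything falls off the work surface, if the arm or the gripper's body presses on something with over 40 N, if the wrist force passes 120 N, or if a joint passes its speed limit or range.

## Robot

A 6-joint arm with a two-finger parallel gripper is mounted at the origin on the work surface. World frame = base frame: x ahead of the robot, y to its left, z up, the work surface at z = 0. Lengths are in mm, angles in rad, forces in N, time in s.
With the tool pointing down it reaches from about 275 to 1000 mm from the base axis. Payload 8.4 kg.
Tool frame: the origin (TCP) lies midway between the tips of the shut fingers; the grasp point (between the pads) lies 19 mm behind it; z points along the fingers, y is the line along which they close (so a half turn about z gives the same grasp; the last joint's range is limited). The gripper opens to 85 mm and grips with 20 to 120 N. Pads are 22 mm wide; open, the fingers measure 114 mm over their backs; the gripper's body (76 mm by 85 mm) begins 54 mm behind the grasp point. The pads swing forward as they close: fully open they stand 13 mm farther back than shut.
Start: joints at [-0.002, 0.353, 1.633, -0, 1.155, -0.002], TCP at [625.002, -0, 231.281] pointing down, gripper open.
Joint ranges: [-2.63, 2.63], [-0.92, 2.1], [0.06, 2.66], [-1.3, 4.44], [0, 2.69], [-3.02, 3.02]. Speed limits (rad/s): [2.22, 2.22, 2.79, 3.14, 3.14, 3.14].

## Interface

Orientations are given as [roll, pitch, yaw] about the fixed x, y, z axes, in that order (R = Rz(yaw) Ry(pitch) Rx(roll)).
In Python, from rig import monitor, imaging, r gives the robot as it stands.
- The arm moves only by the tool drive_tool, never from a script. Its argument "plan" is a list of rows, each an object of numbers: "x", "y", "z": the shift along the tool's x, y, z in units of 50 mm (1.0 is 50 mm); "ax", "ay", "az": the turn, a rotation vector about the tool's x, y, z in units of 6 degrees (1.0 is 6 degrees); "hand": the finger opening in mm, from 0 to 85.4. In form: [{"x": .., "y": .., "z": .., "ax": .., "ay": .., "az": .., "hand": ..}, ...]. A call has 1 to 8 rows; each row is the pose to reach, as a shift and turn from the pose commanded when the call began, along the tool's axes at that moment; what a row does not reach only later rows make up. A row lasts 1/10 s, in which the tool goes at most 50 mm and 8.59 degrees, less where a joint would pass 70% of its speed; a pose out of reach is approached as far as the arm can. A call with a gripper value outside its range is refused whole. The fingers move at their own pace and stop on an object; "grip_force" is the grip in N (left out, the last holds). Time passes only in rows, so rows that repeat a pose let the fingers close. It gives the time, the measured TCP pose, the force, the opening and the grip force at its end, in the units of the state.
- monitor.sense(): the state, without advancing time (a new reading comes with each control period).
- imaging.grab_frame(name): name is "scene" or "side" or "wrist"; returns the picture (480x640x3 uint8, red, green, blue); there is no depth.
- imaging.camera_info(name): a dict with "mtx" (3x3 intrinsics, pixels), "R" (3x3) and "t" (3): a world point X has camera coordinates R X + t. Camera axes: x right, y down, z forward; pixel columns grow to the right and rows downward; lengths in mm; the calibration is good to about 2 mm. A picture is of the moment at which its call begins: read the wrist's pose just before it. camera_info takes no time and is no camera call; for the wrist camera it gives the pose at the moment of the call.
- r.sign_off(): hands the job in; it is judged then, once.
The state is a dict: "clock": time; "qpos": joint angles; "qvel": joint speeds; "joint_efforts": joint torques, N m; "eef_pos": TCP position; "tcp_rot": TCP orientation; "contact_force": force on the tool from outside, world axes, zero at the start; "wrist_torque": the same for the moment, N m; "opening": opening from 0.0 (shut) to 1.0 (fully open); "grasp_force": force on a finger pad.
Only numpy, scipy, OpenCV 4.12 (cv2) and the standard library are available. Lean on these libraries where they do the work, as an engineer would, in place of code of your own. Each camera call takes 0.05 s, during which the arm holds its last target. There are 200 camera calls.

## Working session

There is one attempt and no reset: what is moved stays moved. The work goes in short steps, Python scripts to look and compute and a tool call to move; the robot and the scene stay as the last step left them, time stands still between calls to the robot, and variables do not carry over. Pictures are saved under pics/ and viewed, at most 10 in all, crops included, and the job is handed in when it is done.

Besides the shell and the picture viewer there is one more tool, called after "Request:" as name([rows], argument=value, ...), one row to a line, values as JSON. drive_tool: Moves the arm, as the interface text tells. Its arguments: {"type":"object","properties":{"plan":{"type":"array","items":{"type":"object","properties":{"x":{"type":"number"},"y":{"type":"number"},"z":{"type":"number"},"ax":{"type":"number"},"ay":{"type":"number"},"az":{"type":"number"},"hand":{"type":"number"}}}},"grip_force":{"type":"number"}},"required":["plan"]}

```bash
ls; mkdir -p pics; python3 - <<'E'
from rig import monitor, imaging, r
import cv2,numpy as np
print(monitor.sense())
for n in("scene","side"):
    im=imaging.grab_frame(n); cv2.imwrite(f"pics/{n}0.png",im[:,:,::-1]); c=imaging.camera_info(n)
    print(n,np.round(c["mtx"],1).tolist(),np.round(c["R"],3).tolist(),np.round(c["t"],1), "cam pos",-np.array(c["R"]).T@c["t"])
E
```

```text
pics
{'clock': 0.0, 'qpos': array([-2.37727927e-03,  3.53652302e-01,  1.63416067e+00,  6.73617096e-06,
        1.15519324e+00, -2.38171846e-03]), 'qvel': array([ 6.12404846e-04, -8.10800867e-05,  9.34249630e-04, -2.39063403e-04,
       -2.77757869e-04, -6.15431277e-04]), 'joint_efforts': array([-2.03471049e-03, -6.05236173e+01, -3.42063046e+01, -2.62302356e-04,
        9.48130677e-03,  3.61521288e-06]), 'eef_pos': array([6.24510042e+02, 1.74786442e-02, 2.30547731e+02]), 'tcp_rot': array([-3.14017911e+00, -9.52557000e-06,  1.57079804e+00]), 'contact_force': array([ 0.12871686,  0.33097248, -0.19660402]), 'wrist_torque': array([-0.01690794,  0.00954975,  0.01648535]), 'grasp_force': 0.0, 'opening': 0.9997011757346617}
scene [[516.1, 0.0, 328.8], [0.0, 516.1, 234.0], [0.0, 0.0, 1.0]] [[-0.783, 0.622, 0.01], [0.461, 0.591, -0.662], [-0.417, -0.513, -0.75]] [ 422.6 -175.2 1646.9] cam pos [1099.20882691  686.18566884 1114.71238841]
side [[520.0, 0.0, 317.0], [0.0, 520.0, 252.3], [0.0, 0.0, 1.0]] [[0.98, -0.2, 0.008], [-0.122, -0.626, -0.77], [0.159, 0.753, -0.638]] [-543.8  115.4 1517.8] cam pos [  304.93673432 -1180.00401927  1061.79689486]
```

View pics/scene0.png

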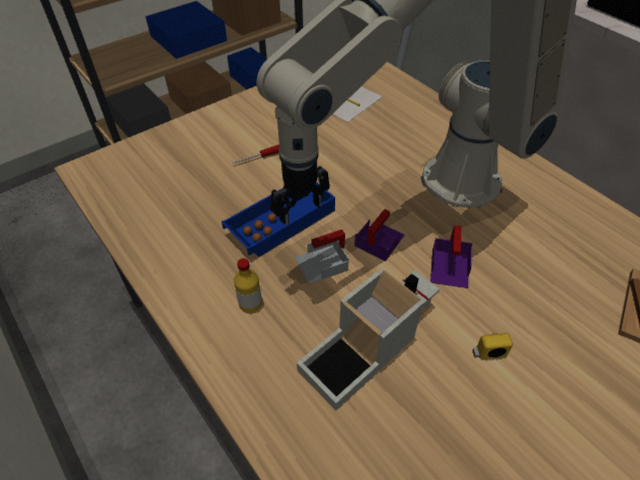

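View pics/side0.png

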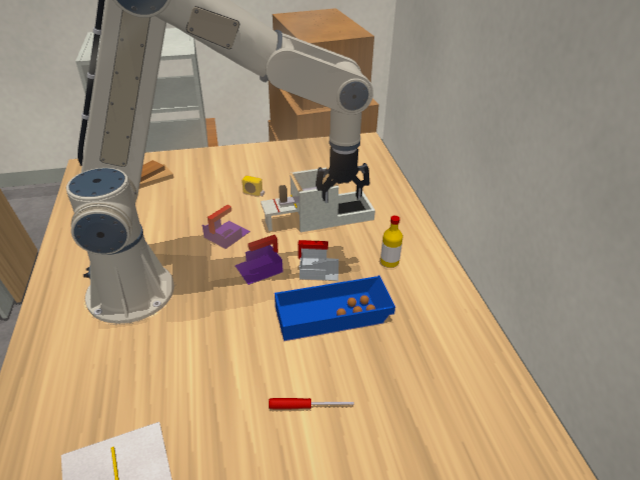

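The scene view shows the grey scoop with red bar at about (325,255), the bin at (280,220) with five balls, the dispenser at (380,320) and its handle at (411,284). The purple scoops are look-alikes. In the side view the scoop is at (318,260), the bin at (335,307) and the dispenser at (315,205).

```bash
cat > h.py <<'E'
import numpy as np,cv2
from rig import monitor, imaging, r
def ray(n,u,v,c=None):
    c=c or imaging.camera_info(n); R=np.array(c["R"]);d=R.T@np.linalg.solve(np.array(c["mtx"]),[u,v,1]);o=-R.T@np.array(c["t"]);return o,d
def onz(n,u,v,z,c=None):
    o,d=ray(n,u,v,c);return o+d*(z-o[2])/d[2]
def tri(p,q):
    o1,d1=ray("scene",*p);o2,d2=ray("side",*q)
    s=np.linalg.lstsq(np.c_[d1,-d2],o2-o1,rcond=None)[0];a=o1+s[0]*d1;b=o2+s[1]*d2
    return (a+b)/2,np.linalg.norm(a-b)
def proj(n,X,c=None):
    c=c or imaging.camera_info(n);p=np.array(c["mtx"])@(np.array(c["R"])@X+np.array(c["t"]));return p[:2]/p[2]
E
python3 - <<'E'
import cv2
a=cv2.imread("pics/scene0.png")[170:410,200:520]; cv2.imwrite("pics/a.png",cv2.resize(a,(800,600),interpolation=cv2.INTER_CUBIC))
b=cv2.imread("pics/side0.png")[160:348,190:440]; cv2.imwrite("pics/b.png",cv2.resize(b,(800,600),interpolation=cv2.INTER_CUBIC))
E
```

```text
(no output)
```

View pics/a.png

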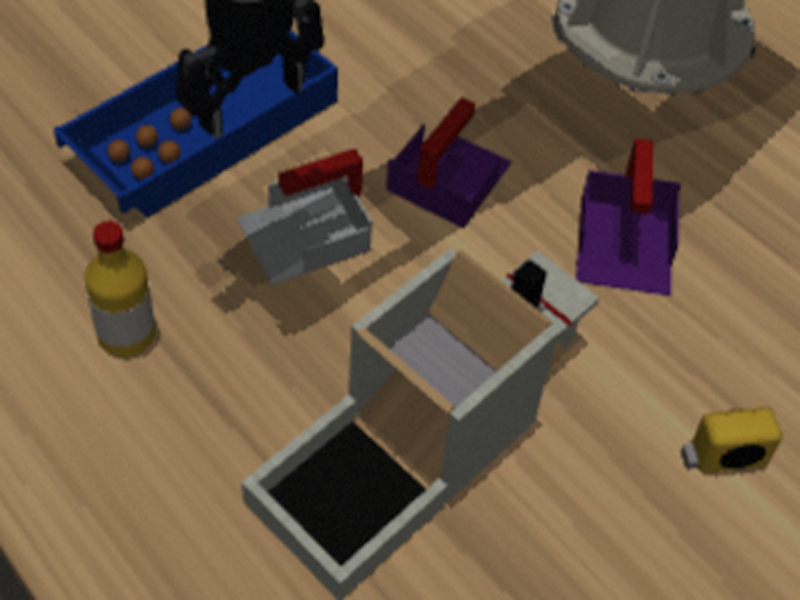

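View pics/b.png

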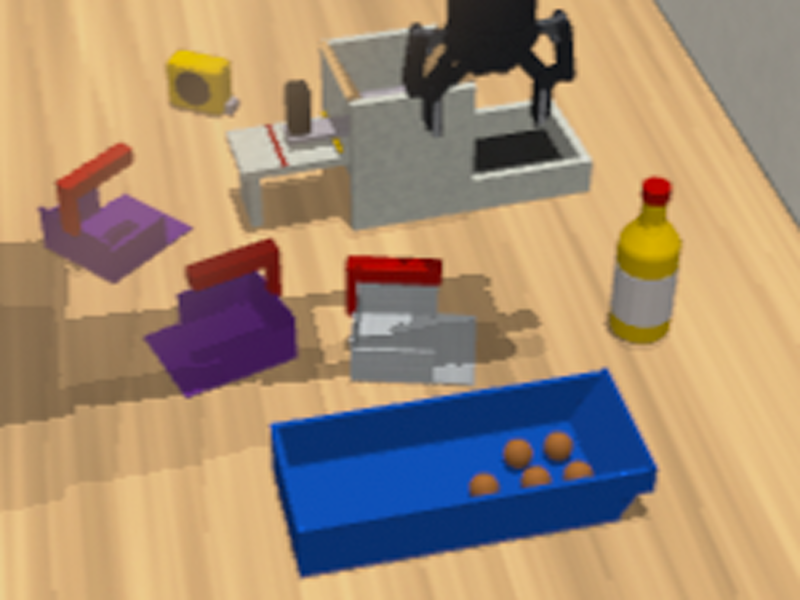

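```bash
python3 - <<'E'
from h import *
np.set_printoptions(precision=1,suppress=True)
S=lambda u,v:(u/2.5+200,v/2.5+170)
D=lambda u,v:(u/3.2+190,v/3.19+160)
def s(l,u,v,z): print("scene",l,onz("scene",*S(u,v),z))
def d(l,u,v,z): print("side ",l,onz("side",*D(u,v),z))
s("bar front",283,174,105);s("bar back",361,154,105);d("bar back",347,262,105);d("bar front",441,265,105)
s("bin +x left",122,208,56);s("bin +x right",57,130,56);s("bin -x left",337,68,56)
d("bin -x left",272,425,56);d("bin -x right",297,527,56);d("bin +x right",655,465,56);d("bin +x left",606,370,56)
for a,b in((455,250),(563,325),(455,418),(352,328)): s("rim",a,b,160)
d("rim nearR",352,103,160);d("rim farR",474,86,160);d("rim nearL",322,40,160)
s("handle top",530,268,147);d("handle top",297,84,147)
s("mark R",509,274,80);s("mark L",571,322,80);d("mark",268,125,80);d("mark",284,165,80)
s("tray FR",245,485,40);s("tray FL",340,595,40)
for u,v in((119,152),(147,137),(181,119),(142,168),(168,152)): s("ball",u,v,19)
for u,v in((484,486),(517,454),(557,447),(537,481),(578,474)): d("ball",u,v,19)
d("glue foot",638,335,0);s("glue foot",127,345,0)
E
```

```text
scene bar front [580.9 -14.6 105. ]
scene bar back [499.7  13.6 105. ]
side  bar back [499.6   6.1 105. ]
side  bar front [583.8 -14.7 105. ]
scene bin +x left [ 718.7 -115.5   56. ]
scene bin +x right [ 715.  -254.9   56. ]
scene bin -x left [ 406.9 -139.9   56. ]
side  bin -x left [ 406.6 -144.2   56. ]
side  bin -x right [ 409.9 -265.7   56. ]
side  bin +x right [ 716.8 -254.4   56. ]
side  bin +x left [ 711.  -131.5   56. ]
scene rim [539.6 196.3 160. ]
scene rim [520.5 317.5 160. ]
scene rim [659.4 327.6 160. ]
scene rim [670.2 204.3 160. ]
side  rim nearR [537.  185.7 160. ]
side  rim farR [662.5 193.3 160. ]
side  rim nearL [527.4 309.6 160. ]
scene handle top [491.  248.4 147. ]
side  handle top [491.7 250.6 147. ]
scene mark R [470.6 210.5  80. ]
scene mark L [463.4 288.9  80. ]
side  mark [463.3 281.8  80. ]
side  mark [469.3 206.2  80. ]
scene tray FR [800.9 215.8  40. ]
scene tray FL [797.7 349.   40. ]
scene ball [ 663.6 -215.1   19. ]
scene ball [ 625.9 -215.    19. ]
scene ball [ 579.1 -214.5   19. ]
scene ball [ 656.3 -178.9   19. ]
scene ball [ 619.8 -181.    19. ]
side  ball [ 579.1 -216.2   19. ]
side  ball [ 616.8 -183.9   19. ]
side  ball [ 653.7 -182.3   19. ]
side  ball [ 625.5 -219.2   19. ]
side  ball [ 662.7 -217.9   19. ]
side  glue foot [779.  -30.3   0. ]
scene glue foot [792.3  -2.    0. ]
```

Both views agree within about 5 mm. The bin is at about (554,-197) with yaw 0.045, the hopper at (596,259) with yaw 0.09, and the scoop grip at (550,-5) with yaw -0.29. I'll move above the scoop and take a close look.

Request:
drive_tool([
  {"x":-0.05,"y":-0.5,"z":0.3,"az":-1.4},
  {"x":-0.1,"y":-1.0,"z":0.7,"az":-2.8},
  {"x":-0.1,"y":-1.48,"z":1.1,"az":-4.2},
  {"x":-0.1,"y":-1.48,"z":1.4,"az":-5.6},
  {"x":-0.1,"y":-1.48,"z":1.4,"az":-7},
  {"x":-0.1,"y":-1.48,"z":1.4,"az":-8.4},
  {"x":-0.1,"y":-1.48,"z":1.4,"az":-9.8},
  {"x":-0.1,"y":-1.48,"z":1.4,"az":-11.2},
])

```text
invalid input
```

Request:
drive_tool([
  {"az":-1.03},
  {"az":-1.03},
  {"az":-1.03},
])

```text
invalid input
```

```bash
python3 - <<'E'
from h import *
np.set_printoptions(precision=2,suppress=True)
s=monitor.sense();print(s["clock"],s["eef_pos"],s["tcp_rot"],s["qpos"])
c=imaging.camera_info("wrist");im=imaging.grab_frame("wrist");cv2.imwrite("pics/w1.png",im[:,:,::-1])
hsv=cv2.cvtColor(im,cv2.COLOR_RGB2HSV);m=(((hsv[...,0]<6)|(hsv[...,0]>174))&(hsv[...,1]>200)&(hsv[...,2]>60)).astype(np.uint8)
for k in cv2.findContours(m,0,2)[0]:
    if cv2.contourArea(k)>300:
        b=cv2.boxPoints(cv2.minAreaRect(k));print(cv2.contourArea(k),[onz("wrist",*p,105,c) for p in b],b.tolist())
E
```

```text
0.1 [624.6   -0.   230.65] [-3.14  0.    1.57] [-0.    0.35  1.63 -0.    1.16 -0.  ]
1495.5 [array([801.82, -39.82, 105.  ]), array([817.51, -11.12, 105.  ]), array([855.86, -38.27, 105.  ]), array([840.9 , -68.65, 105.  ])] [[520.8739013671875, 275.6150817871094], [545.5457763671875, 244.21446228027344], [583.4384765625, 273.9873352050781], [558.7666015625, 305.387939453125]]
2541.5 [array([497.84,   2.01, 105.  ]), array([508.5,  31.1, 105. ]), array([591.56,  10.48, 105.  ]), array([583.36, -19.95, 105.  ])] [[165.40695190429688, 229.13766479492188], [173.73977661132812, 194.41754150390625], [277.2950134277344, 219.27078247070312], [268.9621887207031, 253.99090576171875]]
3002.5 [array([362.78,  36.75, 105.  ]), array([471.43,  68.32, 105.  ]), array([474.64,  47.72, 105.  ]), array([363.48,  14.63, 105.  ])] [[-8.142568588256836, 187.40899658203125], [119.93622589111328, 146.65667724609375], [128.4990692138672, 173.56851196289062], [0.42028045654296875, 214.32083129882812]]
```

View pics/w1.png

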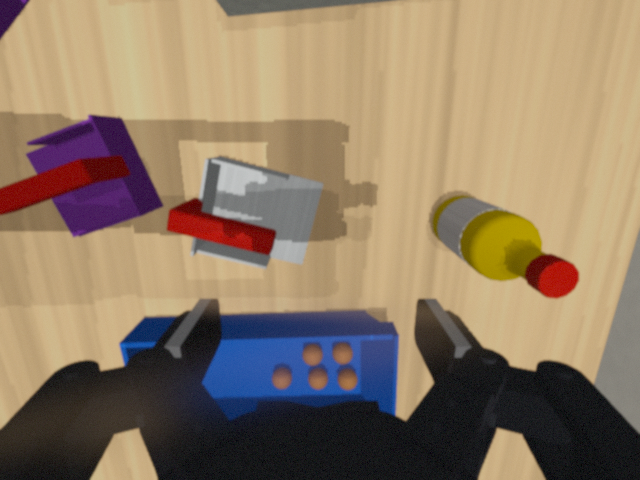

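The wrist picture shows the scoop bar at about (222,225) with its mouth to the right, and the balls in the bin at (282–347, 352–378). The calls were refused, probably because rows need every field.

Request:
drive_tool([
  {"x":-0.05,"y":-0.5,"z":0.3,"ax":0,"ay":0,"az":-1.4,"hand":85},
  {"x":-0.1,"y":-1.0,"z":0.7,"ax":0,"ay":0,"az":-2.8,"hand":85},
  {"x":-0.1,"y":-1.48,"z":1.1,"ax":0,"ay":0,"az":-4.2,"hand":85},
  {"x":-0.1,"y":-1.48,"z":1.4,"ax":0,"ay":0,"az":-5.6,"hand":85},
  {"x":-0.1,"y":-1.48,"z":1.4,"ax":0,"ay":0,"az":-7,"hand":85},
  {"x":-0.1,"y":-1.48,"z":1.4,"ax":0,"ay":0,"az":-8.4,"hand":85},
  {"x":-0.1,"y":-1.48,"z":1.4,"ax":0,"ay":0,"az":-9.8,"hand":85},
  {"x":-0.1,"y":-1.48,"z":1.4,"ax":0,"ay":0,"az":-11.2,"hand":85},
], grip_force=100)

```text
clock: 0.95
eef_pos: [550.8, -5.0, 161.0]
tcp_rot: [-3.141, -0.0, 2.75]
contact_force: [-0.0, 0.6, 0.6]
opening: 0.995
grasp_force: 0.0
```

Request:
drive_tool([
  {"x":0,"y":0,"z":0,"ax":0,"ay":0,"az":-1.2,"hand":85},
  {"x":0,"y":0,"z":0,"ax":0,"ay":0,"az":-1.2,"hand":85},
  {"x":0,"y":0,"z":0,"ax":0,"ay":0,"az":-1.2,"hand":85},
])

```text
clock: 1.25
eef_pos: [550.9, -5.0, 161.1]
tcp_rot: [-3.142, -0.0, 2.866]
contact_force: [0.8, 0.8, -0.2]
opening: 0.991
grasp_force: 0.0
```

```bash
python3 - <<'E'
from h import *
np.set_printoptions(precision=2,suppress=True)
s=monitor.sense();print(s["clock"],s["eef_pos"],s["tcp_rot"],s["qpos"])
c=imaging.camera_info("wrist");im=imaging.grab_frame("wrist");cv2.imwrite("pics/w2.png",im[:,:,::-1])
hsv=cv2.cvtColor(im,cv2.COLOR_RGB2HSV);m=(((hsv[...,0]<6)|(hsv[...,0]>174))&(hsv[...,1]>200)&(hsv[...,2]>60)).astype(np.uint8)
for k in cv2.findContours(m,0,2)[0]:
    if cv2.contourArea(k)>300:
        b=cv2.boxPoints(cv2.minAreaRect(k));print(cv2.contourArea(k),[onz("wrist",*p,105,c) for p in b],b.tolist())
E
```

```text
1.25 [550.87  -5.01 161.15] [-3.14 -0.    2.87] [-0.01  0.32  1.86 -0.    0.97 -1.31]
3183.0 [array([493.02,   2.06, 105.  ]), array([497.22,  18.97, 105.  ]), array([573.85,   1.08, 105.  ]), array([569.22, -17.85, 105.  ])] [[302.2397766113281, 168.19200134277344], [332.0066833496094, 167.1997833251953], [336.0943298339844, 289.8302001953125], [306.3274230957031, 290.82244873046875]]
2579.5 [array([413.05,  28.78, 105.  ]), array([411.69,  53.25, 105.  ]), array([448.06,  60.42, 105.  ]), array([450.03,  34.61, 105.  ])] [[307.6533508300781, 0.13970184326171875], [353.5184020996094, -18.343242645263672], [383.0900573730469, 55.03831100463867], [337.2250061035156, 73.52125549316406]]
```

Aligned within 3 mm. Descending and gripping.

Request:
drive_tool([
  {"x":0.03,"y":0,"z":0.6,"ax":0,"ay":0,"az":0,"hand":85},
  {"x":0.03,"y":0,"z":1.2,"ax":0,"ay":0,"az":0,"hand":85},
  {"x":0.03,"y":0,"z":1.7,"ax":0,"ay":0,"az":0,"hand":85},
  {"x":0.03,"y":0,"z":1.7,"ax":0,"ay":0,"az":0,"hand":85},
  {"x":0.03,"y":0,"z":1.7,"ax":0,"ay":0,"az":0,"hand":10},
  {"x":0.03,"y":0,"z":1.7,"ax":0,"ay":0,"az":0,"hand":10},
  {"x":0.03,"y":0,"z":1.7,"ax":0,"ay":0,"az":0,"hand":10},
  {"x":0.03,"y":0,"z":1.7,"ax":0,"ay":0,"az":0,"hand":10},
], grip_force=100)

```text
clock: 2.1
eef_pos: [550.3, -4.6, 77.4]
tcp_rot: [3.141, 0.002, 2.869]
contact_force: [-0.0, -0.4, -0.3]
opening: 0.327
grasp_force: 0.0
```

Request:
drive_tool([
  {"x":0,"y":0,"z":0,"ax":0,"ay":0,"az":0,"hand":10},
  {"x":0,"y":0,"z":0,"ax":0,"ay":0,"az":0,"hand":10},
  {"x":0,"y":0,"z":0,"ax":0,"ay":0,"az":0,"hand":10},
  {"x":0,"y":0,"z":0,"ax":0,"ay":0,"az":0,"hand":10},
])

```text
clock: 2.5
eef_pos: [550.2, -4.5, 77.2]
tcp_rot: [3.141, 0.001, 2.869]
contact_force: [-0.5, 0.5, 7.7]
opening: 0.214
grasp_force: 97.9
```

Scoop held. Lifting and carrying it over the bin's empty half.

Request:
drive_tool([
  {"x":0,"y":0,"z":-0.5,"ax":0,"ay":0,"az":0,"hand":10},
  {"x":0,"y":0,"z":-1.2,"ax":0,"ay":0,"az":0,"hand":10},
  {"x":0,"y":-0.5,"z":-1.8,"ax":0,"ay":0,"az":-0.5,"hand":10},
  {"x":0,"y":-1.2,"z":-1.8,"ax":0,"ay":0,"az":-1.2,"hand":10},
  {"x":0.1,"y":-2,"z":-1.8,"ax":0,"ay":0,"az":-2,"hand":10},
  {"x":0.2,"y":-2.8,"z":-1.8,"ax":0,"ay":0,"az":-2.6,"hand":10},
  {"x":0.3,"y":-3.5,"z":-1.8,"ax":0,"ay":0,"az":-3.04,"hand":10},
  {"x":0.31,"y":-4.16,"z":-1.8,"ax":0,"ay":0,"az":-3.04,"hand":10},
])

```text
clock: 3.3
eef_pos: [477.2, -201.9, 166.2]
tcp_rot: [3.141, -0.001, -3.094]
contact_force: [0.5, -0.1, -0.7]
opening: 0.215
grasp_force: 98.2
```

Request:
drive_tool([
  {"x":0,"y":0,"z":0,"ax":0,"ay":0,"az":0,"hand":10},
  {"x":0,"y":0,"z":0,"ax":0,"ay":0,"az":0,"hand":10},
  {"x":0,"y":0,"z":0,"ax":0,"ay":0,"az":0,"hand":10},
])

```text
clock: 3.6
eef_pos: [478.7, -200.2, 166.2]
tcp_rot: [3.141, -0.0, -3.096]
contact_force: [0.4, -0.1, -1.5]
opening: 0.214
grasp_force: 98.4
```

```bash
python3 - <<'E'
from h import *
im=imaging.grab_frame("scene")[150:300,170:370];jm=imaging.grab_frame("side")[220:370,240:440]
cv2.imwrite("pics/c.png",cv2.resize(np.vstack([im,jm])[:,:,::-1],(400*1,600)) if 0 else cv2.resize(np.hstack([im,jm])[:,:,::-1],(800,300),interpolation=cv2.INTER_CUBIC))
E
```

```text
(no output)
```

View pics/c.png

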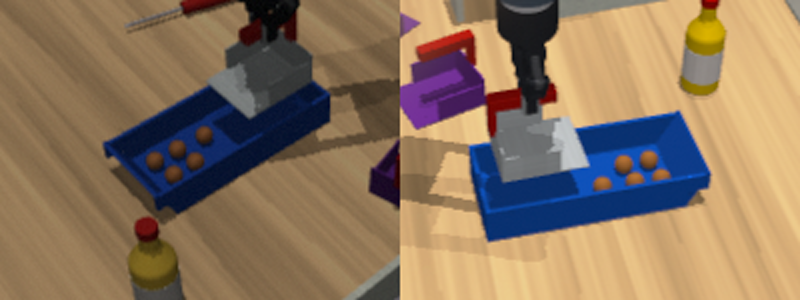

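The scoop hangs level over the bin's rear half, with the balls ahead of the mouth at picture (600–660,160–185). Lowering it.

Request:
drive_tool([
  {"x":0,"y":0,"z":0.4,"ax":0,"ay":0.2,"az":0,"hand":10},
  {"x":0,"y":0,"z":0.8,"ax":0,"ay":0.4,"az":0,"hand":10},
  {"x":0,"y":0,"z":1.2,"ax":0,"ay":0.4,"az":0,"hand":10},
  {"x":0,"y":0,"z":1.4,"ax":0,"ay":0.4,"az":0,"hand":10},
  {"x":0,"y":0,"z":1.55,"ax":0,"ay":0.4,"az":0,"hand":10},
  {"x":0,"y":0,"z":1.6,"ax":0,"ay":0.4,"az":0,"hand":10},
  {"x":0,"y":0,"z":1.6,"ax":0,"ay":0.4,"az":0,"hand":10},
  {"x":0,"y":0,"z":1.6,"ax":0,"ay":0.4,"az":0,"hand":10},
])

```text
clock: 4.5
eef_pos: [479.2, -201.0, 87.0]
tcp_rot: [-3.141, -0.041, -3.096]
contact_force: [0.2, 0.4, -1.3]
opening: 0.214
grasp_force: 98.4
```

Request:
drive_tool([
  {"x":-0.2,"y":0,"z":0.02,"ax":0,"ay":0,"az":0,"hand":10},
  {"x":-0.5,"y":0,"z":0.01,"ax":0,"ay":0,"az":0,"hand":10},
  {"x":-0.85,"y":0,"z":-0.01,"ax":0,"ay":0,"az":0,"hand":10},
  {"x":-1.2,"y":0,"z":-0.02,"ax":0,"ay":0,"az":0,"hand":10},
  {"x":-1.55,"y":0,"z":-0.04,"ax":0,"ay":0,"az":0,"hand":10},
  {"x":-1.9,"y":0,"z":-0.05,"ax":0,"ay":0,"az":0,"hand":10},
  {"x":-2.2,"y":0,"z":-0.06,"ax":0,"ay":0,"az":0,"hand":10},
  {"x":-2.4,"y":0,"z":-0.07,"ax":0,"ay":0,"az":0,"hand":10},
])

```text
clock: 5.3
eef_pos: [600.1, -195.4, 85.9]
tcp_rot: [-3.141, -0.041, -3.095]
contact_force: [-5.4, 0.0, 6.8]
opening: 0.216
grasp_force: 99.7
```

```bash
python3 - <<'E'
from h import *
im=imaging.grab_frame("scene")[170:290,200:360];jm=imaging.grab_frame("side")[240:360,260:420]
cv2.imwrite("pics/d.png",cv2.resize(np.hstack([im,jm])[:,:,::-1],(800,300),interpolation=cv2.INTER_CUBIC))
E
```

```text
(no output)
```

View pics/d.png

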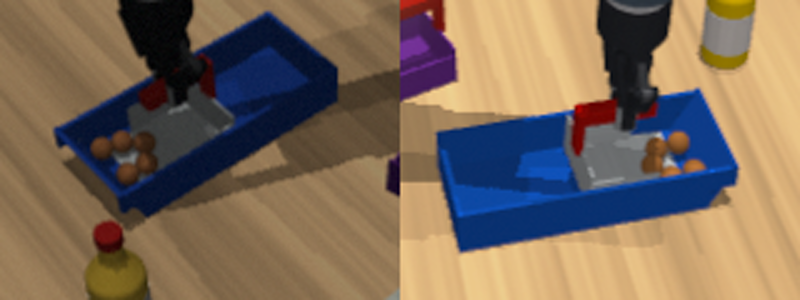

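Balls are gathered at the lip, with some already on the pan and the rest against the sloped end. I'll push the last 14 mm and tilt back along the slope.

Request:
drive_tool([
  {"x":-0.15,"y":0,"z":0,"ax":0,"ay":0,"az":0,"hand":10},
  {"x":-0.28,"y":0,"z":-0.01,"ax":0,"ay":0,"az":0,"hand":10},
  {"x":-0.28,"y":0,"z":-0.06,"ax":0,"ay":-0.7,"az":0,"hand":10},
  {"x":-0.28,"y":0,"z":-0.14,"ax":0,"ay":-1.5,"az":0,"hand":10},
  {"x":-0.28,"y":0,"z":-0.22,"ax":0,"ay":-2.3,"az":0,"hand":10},
  {"x":-0.26,"y":0,"z":-0.3,"ax":0,"ay":-3.1,"az":0,"hand":10},
  {"x":-0.24,"y":0,"z":-0.4,"ax":0,"ay":-3.9,"az":0,"hand":10},
  {"x":-0.24,"y":0,"z":-0.5,"ax":0,"ay":-4.6,"az":0,"hand":10},
])

```text
clock: 6.2
eef_pos: [610.7, -194.8, 109.4]
tcp_rot: [-3.141, 0.442, -3.096]
contact_force: [0.7, 2.2, -2.2]
opening: 0.212
grasp_force: 98.4
```

```bash
python3 - <<'E'
from h import *
im=imaging.grab_frame("scene")[170:290,200:360];jm=imaging.grab_frame("side")[240:360,260:420]
cv2.imwrite("pics/e.png",cv2.resize(np.hstack([im,jm])[:,:,::-1],(800,300),interpolation=cv2.INTER_CUBIC))
E
```

```text
(no output)
```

View pics/e.png

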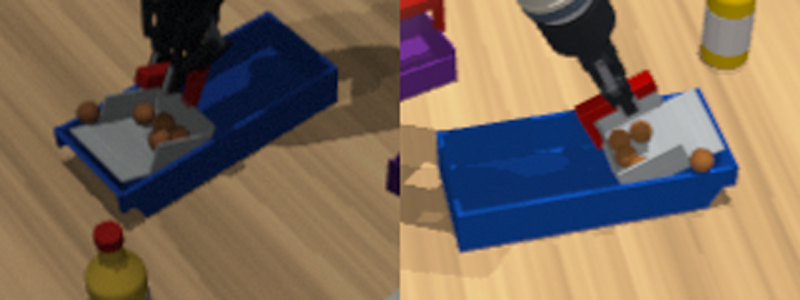

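```bash
python3 - <<'E'
from h import *
print(tri((234.8,214.8),(380.8,304)))
for n,x in(("scene",0),("side",0)):
    im=imaging.grab_frame(n);h=cv2.cvtColor(im,cv2.COLOR_RGB2HSV);m=((h[...,0]>5)&(h[...,0]<15)&(h[...,1]>140)&(h[...,2]>60)).astype(np.uint8)
    print(n,[(np.round(c,1).tolist(),s[4]) for c,s in zip(*[cv2.connectedComponentsWithStats(m)[i] for i in(3,2)]) if 20<s[4]<400 ])
E
```

```text
(array([ 678.14090653, -249.63374635,   65.60648072]), np.float64(0.4305324267628899))
scene [([234.2, 213.2], np.int32(40)), ([258.3, 214.0], np.int32(38)), ([265.6, 223.9], np.int32(49)), ([637.1, 288.1], np.int32(107))]
side [([216.5, 219.0], np.int32(139)), ([351.1, 296.8], np.int32(143)), ([379.8, 303.0], np.int32(53))]
```

Four balls lie at the back of the pan. The fifth is wedged between scoop and right wall at (678,-250,66), leaning inwards. I'll shift left so it drops back into the bin, then lift.

Request:
drive_tool([
  {"x":0,"y":0.05,"z":0,"ax":0,"ay":0,"az":0,"hand":10},
  {"x":0,"y":0.12,"z":0,"ax":0,"ay":0,"az":0,"hand":10},
  {"x":0,"y":0.22,"z":0,"ax":0,"ay":0,"az":0,"hand":10},
  {"x":0,"y":0.22,"z":0,"ax":0,"ay":0,"az":0,"hand":10},
  {"x":0,"y":0.22,"z":0,"ax":0,"ay":0,"az":0,"hand":10},
])

```text
clock: 6.9
eef_pos: [613.2, -187.6, 110.6]
tcp_rot: [-3.133, 0.444, -3.094]
contact_force: [-4.1, -20.5, -3.1]
opening: 0.217
grasp_force: 99.6
```

```bash
python3 - <<'E'
from h import *
P={}
for n in("scene","side"):
    im=imaging.grab_frame(n);cv2.imwrite(f"pics/f_{n}.png",im[:,:,::-1]);h=cv2.cvtColor(im,cv2.COLOR_RGB2HSV);m=((h[...,0]>5)&(h[...,0]<15)&(h[...,1]>140)&(h[...,2]>60)).astype(np.uint8)
    P[n]=[c for c,s in zip(*[cv2.connectedComponentsWithStats(m)[i] for i in(3,2)]) if 8<s[4]<400 and 200<c[0]<420 and 150<c[1]<350]
for a in P["scene"]:
  for b in P["side"]:
    X,e=tri(a,b)
    if e<8: print(np.round(X),round(e,1),np.round(a),np.round(b))
E
```

```text
[ 676. -249.   69.] 3.0 [235. 214.] [380. 303.]
[ 613. -177.   40.] 7.9 [271. 225.] [351. 296.]
```

The scoop touches the left wall and the ball is still perched. I'll lower and partly un-tilt, then retreat slowly so it drops in front of the scoop.

Request:
drive_tool([
  {"x":0,"y":-0.1,"z":0,"ax":0,"ay":0,"az":0,"hand":10},
  {"x":0.02,"y":-0.1,"z":0.04,"ax":0,"ay":0.4,"az":0,"hand":10},
  {"x":0.04,"y":-0.1,"z":0.09,"ax":0,"ay":0.9,"az":0,"hand":10},
  {"x":0.07,"y":-0.1,"z":0.15,"ax":0,"ay":1.4,"az":0,"hand":10},
  {"x":0.1,"y":-0.1,"z":0.21,"ax":0,"ay":1.9,"az":0,"hand":10},
  {"x":0.13,"y":-0.1,"z":0.27,"ax":0,"ay":2.3,"az":0,"hand":10},
  {"x":0.13,"y":-0.1,"z":0.27,"ax":0,"ay":2.3,"az":0,"hand":10},
])

```text
clock: 7.7
eef_pos: [611.7, -189.3, 95.4]
tcp_rot: [-3.139, 0.197, -3.094]
contact_force: [-11.6, -5.3, 13.7]
opening: 0.216
grasp_force: 103.0
```

Request:
drive_tool([
  {"x":0.05,"y":0,"z":-0.01,"ax":0,"ay":0,"az":0,"hand":10},
  {"x":0.15,"y":0,"z":-0.03,"ax":0,"ay":0,"az":0,"hand":10},
  {"x":0.3,"y":0,"z":-0.05,"ax":0,"ay":0,"az":0,"hand":10},
  {"x":0.45,"y":0,"z":-0.08,"ax":0,"ay":0,"az":0,"hand":10},
  {"x":0.6,"y":0,"z":-0.11,"ax":0,"ay":0,"az":0,"hand":10},
  {"x":0.75,"y":0,"z":-0.13,"ax":0,"ay":0,"az":0,"hand":10},
  {"x":0.9,"y":0,"z":-0.16,"ax":0,"ay":0,"az":0,"hand":10},
  {"x":1.0,"y":0,"z":-0.18,"ax":0,"ay":0,"az":0,"hand":10},
])

```text
clock: 8.5
eef_pos: [559.7, -191.1, 93.2]
tcp_rot: [-3.142, 0.199, -3.096]
contact_force: [2.8, -3.1, -1.9]
opening: 0.218
grasp_force: 100.1
```

```bash
python3 - <<'E'
from h import *
im=imaging.grab_frame("scene")[170:290,200:360];jm=imaging.grab_frame("side")[240:360,260:420]
cv2.imwrite("pics/g.png",cv2.resize(np.hstack([im,jm])[:,:,::-1],(800,300),interpolation=cv2.INTER_CUBIC))
E
```

```text
(no output)
```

View pics/g.png

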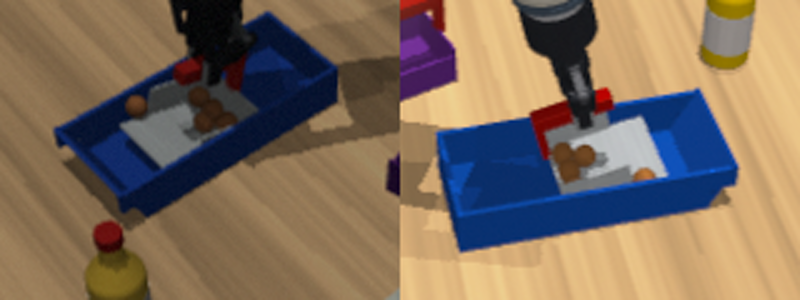

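Four balls remain on the pan. The fifth rides on the pan's right edge against the wall. Rolling the scoop left-down while swinging the pan right, then tilting back, should let that ball roll in.

Request:
drive_tool([
  {"x":-0.02,"y":0,"z":-0.1,"ax":0.3,"ay":0,"az":0,"hand":10},
  {"x":-0.04,"y":0,"z":-0.18,"ax":0.7,"ay":0,"az":0,"hand":10},
  {"x":-0.05,"y":0,"z":-0.25,"ax":1.1,"ay":-0.2,"az":0,"hand":10},
  {"x":-0.06,"y":0,"z":-0.28,"ax":1.5,"ay":-0.5,"az":0,"hand":10},
  {"x":-0.06,"y":0,"z":-0.28,"ax":1.5,"ay":-1.0,"az":0,"hand":10},
  {"x":-0.06,"y":0,"z":-0.28,"ax":1.5,"ay":-1.5,"az":0,"hand":10},
  {"x":-0.06,"y":0,"z":-0.28,"ax":1.5,"ay":-1.5,"az":0,"hand":10},
  {"x":-0.06,"y":0,"z":-0.28,"ax":1.5,"ay":-1.5,"az":0,"hand":10},
])

```text
clock: 9.4
eef_pos: [559.5, -190.7, 107.0]
tcp_rot: [-2.982, 0.352, -3.083]
contact_force: [-0.2, -0.7, -2.1]
opening: 0.213
grasp_force: 100.3
```

```bash
cat > b.py <<'E'
from h import *
def balls(tag):
    P={}
    for n in("scene","side"):
        im=imaging.grab_frame(n);cv2.imwrite(f"pics/{tag}_{n}.png",im[:,:,::-1]);h=cv2.cvtColor(im,cv2.COLOR_RGB2HSV);m=((h[...,0]>4)&(h[...,0]<15)&(h[...,1]>130)&(h[...,2]>50)).astype(np.uint8)
        P[n]=[(c,s[4]) for c,s in zip(*[cv2.connectedComponentsWithStats(m)[i] for i in(3,2)]) if 15<s[4]<900 and 200<c[0]<480 and 150<c[1]<390]
        print(n,[(np.round(a).tolist(),int(k)) for a,k in P[n]])
    for a,_ in P["scene"]:
      for b,_ in P["side"]:
        X,e=tri(a,b)
        if e<9: print(np.round(X),round(e,1),np.round(a),np.round(b))
import sys
if __name__=="__main__": balls(sys.argv[1])
E
python3 b.py k
```

```text
scene [([248.0, 200.0], 50), ([276.0, 205.0], 43), ([280.0, 216.0], 35), ([241.0, 262.0], 23)]
side [([217.0, 217.0], 199), ([332.0, 299.0], 157), ([361.0, 317.0], 44)]
[ 616. -280.   60.] 2.2 [248. 200.] [361. 317.]
```

```bash
python3 b.py k2; python3 -c "
from h import *
print(tri((254.4,212),(358,310.8)))
a=cv2.imread('pics/k2_scene.png')[180:260,200:320];b=cv2.imread('pics/k2_side.png')[255:375,300:400]
im=b[:,:,::-1].copy();h=cv2.cvtColor(im,cv2.COLOR_RGB2HSV)
print(b[55:70,50:72][::2,::3].tolist())
"
```

```text
scene [([276.0, 205.0], 42), ([279.0, 217.0], 41), ([241.0, 261.0], 21)]
side [([218.0, 217.0], 200), ([332.0, 299.0], 153), ([362.0, 332.0], 59)]
(array([ 618.76353712, -243.18192451,   44.52634639]), np.float64(1.3523128252853935))
[[[132, 130, 128], [134, 131, 129], [130, 124, 121], [105, 46, 11], [113, 50, 12], [130, 56, 10], [186, 81, 16], [181, 80, 15]], [[139, 129, 124], [132, 87, 66], [152, 66, 12], [182, 80, 15], [177, 78, 14], [152, 66, 12], [120, 51, 8], [110, 48, 9]], [[179, 78, 13], [167, 73, 13], [135, 59, 10], [113, 49, 10], [112, 48, 8], [112, 48, 8], [112, 48, 6], [113, 49, 10]], [[112, 48, 8], [110, 48, 9], [111, 49, 8], [112, 48, 8], [112, 48, 9], [112, 49, 9], [113, 49, 9], [112, 49, 10]], [[113, 49, 10], [112, 48, 7], [113, 49, 9], [112, 49, 8], [113, 49, 9], [112, 48, 9], [112, 49, 8], [112, 49, 8]], [[113, 49, 9], [113, 49, 9], [112, 49, 9], [112, 48, 8], [112, 49, 9], [113, 49, 9], [112, 48, 7], [112, 48, 5]], [[112, 49, 8], [112, 48, 9], [113, 49, 10], [112, 49, 8], [112, 49, 8], [112, 48, 7], [112, 49, 10], [112, 49, 9]], [[113, 49, 9], [112, 48, 7], [112, 48, 7], [112, 48, 8], [114, 50, 10], [112, 48, 8], [113, 49, 10], [112, 56, 32]]]
```

The ball hopped over the right wall. I'll track its roll on the bench.

```bash
cat > tr.py <<'E'
from h import *
def track(k):
    for i in range(k):
        t=monitor.sense()["clock"];im=imaging.grab_frame("side");h=cv2.cvtColor(im,cv2.COLOR_RGB2HSV);m=((h[...,0]>4)&(h[...,0]<15)&(h[...,1]>150)&(h[...,2]>50)).astype(np.uint8);m[:,:240]=0
        l=[(c,s[4]) for c,s in zip(*[cv2.connectedComponentsWithStats(m)[i] for i in(3,2)]) if 15<s[4]<900]
        print(round(t,2),[(np.round(c).tolist(),int(a),np.round(onz("side",*c,13)[:2]).tolist()) for c,a in l if c[1]>310])
if __name__=="__main__":
    import sys;track(int(sys.argv[1]))
E
python3 tr.py 4
```

```text
9.6 [([363.0, 334.0], 56, [618.0, -300.0])]
9.65 [([363.0, 336.0], 58, [618.0, -305.0])]
9.7 [([364.0, 337.0], 59, [618.0, -309.0])]
9.75 [([364.0, 338.0], 56, [618.0, -314.0])]
```

```bash
python3 -c "
from h import *
for p in((60,170),(160,450),(130,135)): print(onz('scene',*p,0))
print(onz('side',590,470,0),onz('side',360,479,0))"; python3 tr.py 3
```

```text
[ 988.57298859 -821.58342564    0.        ]
[1133.43503785  178.44116811    0.        ]
[ 735.9829878 -854.1271057    0.       ]
[ 996.47833572 -751.60103012    0.        ] [ 509.31386241 -674.13244157    0.        ]
9.8 [([365.0, 339.0], 60, [618.0, -318.0])]
9.85 [([365.0, 340.0], 60, [618.0, -321.0])]
9.9 [([365.0, 341.0], 63, [618.0, -323.0])]
```

The ball is decelerating well short of the bench edge (y≈-820). I'll carry on with the four on the pan.

```bash
cat > m.py <<'E'
from h import *
from scipy.spatial.transform import Rotation as Q
R0=np.diag([-1.,1,-1])
def pose(yaw,down): return Q.from_euler("ZY",[yaw,down])*Q.from_matrix(R0)
def to(p,yaw,down,frm=None):
    if frm is None:
        s=monitor.sense();frm=(s["eef_pos"],Q.from_euler("xyz",s["tcp_rot"]))
    T=pose(yaw,np.radians(down));a=frm[1].inv()
    print(np.round(a.apply(np.array(p)-frm[0])/50,2),np.round(np.degrees((a*T).as_rotvec())/6,2));return np.array(p,float),T
E
python3 -c "
from m import *
a=to((560,-192,265),.045,-22)
b=to((470,30,265),.06,-22,a)
c=to((480,248,265),.09,-22,b)
"; python3 tr.py 2
```

```text
[-1.08 -0.49 -2.92] [-1.49 -0.26  0.15]
[ 1.48  4.52 -0.6 ] [-0.05 -0.   -0.13]
[-0.43  4.34  0.17] [-0.11 -0.   -0.27]
9.95 [([365.0, 341.0], 57, [618.0, -324.0])]
10.0 [([365.0, 342.0], 56, [618.0, -325.0])]
```

Request:
drive_tool([
  {"x":-0.08,"y":-0.04,"z":-0.2,"ax":-0.1,"ay":0,"az":0,"hand":10},
  {"x":-0.22,"y":-0.1,"z":-0.6,"ax":-0.3,"ay":0,"az":0,"hand":10},
  {"x":-0.38,"y":-0.17,"z":-1.0,"ax":-0.6,"ay":-0.1,"az":0,"hand":10},
  {"x":-0.54,"y":-0.25,"z":-1.45,"ax":-0.9,"ay":-0.15,"az":0.05,"hand":10},
  {"x":-0.7,"y":-0.33,"z":-1.9,"ax":-1.2,"ay":-0.2,"az":0.1,"hand":10},
  {"x":-0.87,"y":-0.4,"z":-2.35,"ax":-1.49,"ay":-0.26,"az":0.15,"hand":10},
  {"x":-1.0,"y":-0.46,"z":-2.7,"ax":-1.49,"ay":-0.26,"az":0.15,"hand":10},
  {"x":-1.08,"y":-0.49,"z":-2.92,"ax":-1.49,"ay":-0.26,"az":0.15,"hand":10},
])

```text
clock: 10.85
eef_pos: [560.1, -192.4, 266.8]
tcp_rot: [-3.141, 0.385, -3.097]
contact_force: [0.4, -0.2, -2.7]
opening: 0.215
grasp_force: 100.3
```

Request:
drive_tool([
  {"x":0.06,"y":0.2,"z":-0.03,"ax":0,"ay":0,"az":0,"hand":10},
  {"x":0.2,"y":0.6,"z":-0.08,"ax":0,"ay":0,"az":0,"hand":10},
  {"x":0.4,"y":1.2,"z":-0.16,"ax":0,"ay":0,"az":0,"hand":10},
  {"x":0.62,"y":1.9,"z":-0.25,"ax":0,"ay":0,"az":-0.05,"hand":10},
  {"x":0.85,"y":2.6,"z":-0.35,"ax":0,"ay":0,"az":-0.1,"hand":10},
  {"x":1.08,"y":3.3,"z":-0.44,"ax":0,"ay":0,"az":-0.13,"hand":10},
  {"x":1.3,"y":3.95,"z":-0.52,"ax":0,"ay":0,"az":-0.13,"hand":10},
  {"x":1.48,"y":4.52,"z":-0.6,"ax":-0.05,"ay":0,"az":-0.13,"hand":10},
])

```text
clock: 11.65
eef_pos: [467.5, 32.3, 263.6]
tcp_rot: [3.141, 0.382, -3.081]
contact_force: [0.8, 0.3, -1.8]
opening: 0.217
grasp_force: 100.3
```

Request:
drive_tool([
  {"x":-0.05,"y":0.55,"z":0.02,"ax":0,"ay":0,"az":-0.05,"hand":10},
  {"x":-0.1,"y":1.15,"z":0.04,"ax":0,"ay":0,"az":-0.1,"hand":10},
  {"x":-0.18,"y":1.8,"z":0.07,"ax":-0.05,"ay":0,"az":-0.15,"hand":10},
  {"x":-0.25,"y":2.45,"z":0.1,"ax":-0.1,"ay":0,"az":-0.2,"hand":10},
  {"x":-0.31,"y":3.1,"z":0.12,"ax":-0.11,"ay":0,"az":-0.27,"hand":10},
  {"x":-0.37,"y":3.7,"z":0.15,"ax":-0.11,"ay":0,"az":-0.27,"hand":10},
  {"x":-0.41,"y":4.15,"z":0.16,"ax":-0.11,"ay":0,"az":-0.27,"hand":10},
  {"x":-0.43,"y":4.34,"z":0.17,"ax":-0.11,"ay":0,"az":-0.27,"hand":10},
])

```text
clock: 12.45
eef_pos: [478.8, 250.4, 264.0]
tcp_rot: [-3.141, 0.382, -3.049]
contact_force: [0.0, -0.3, -2.9]
opening: 0.212
grasp_force: 100.4
```

```bash
python3 tr.py 1; python3 b.py p; python3 - <<'E'
from m import *
s=monitor.sense();print(s["eef_pos"],s["tcp_rot"],s["clock"])
# lip path in dispenser frame: lip target world
lip=np.array([576,257,180.])
u=np.array([np.cos(.09),np.sin(.09),0])
p=None
for ph,lz in((-22,215),(-8,195),(5,182),(20,178),(35,178),(50,178)):
    a=np.radians(ph);l=lip.copy();l[2]=lz
    t=l-u*(68*np.cos(a)-77*np.sin(a))+np.array([0,0,68*np.sin(a)+77*np.cos(a)])
    print(ph,t.round());to(t,.09,ph)
E
```

```text
12.45 [([366.0, 342.0], 58, [619.0, -325.0])]
scene [([240.0, 203.0], 48), ([409.0, 253.0], 73), ([240.0, 262.0], 22), ([423.0, 266.0], 131)]
side [([265.0, 157.0], 132), ([218.0, 216.0], 251), ([366.0, 342.0], 58)]
[ 619. -327.   14.] 1.9 [240. 203.] [366. 342.]
[479.09638995 248.28131935 264.31167192] [-3.140546    0.38198049 -3.04967567] 12.6
-22 [484. 249. 261.]
[-0.07 -0.    0.1 ] [-0.   -0.02  0.02]
-8 [498. 250. 262.]
[-0.34 -0.    0.19] [-0.01  2.31  0.02]
5 [515. 252. 265.]
[-0.68 -0.    0.26] [-0.01  4.48  0.02]
20 [539. 254. 274.]
[-1.18 -0.    0.27] [-0.01  6.98  0.02]
35 [565. 256. 280.]
[-1.71 -0.    0.35] [-0.01  9.48  0.01]
50 [591. 258. 280.]
[-2.2  -0.    0.56] [-1.000e-02  1.198e+01  1.000e-02]
```

The ball stopped at (619,-327) on the bench. Four balls show in the scoop, and its lip is over the hopper. Dumping.

Request:
drive_tool([
  {"x":-0.1,"y":0,"z":0.1,"ax":0,"ay":0.4,"az":0,"hand":10},
  {"x":-0.2,"y":0,"z":0.15,"ax":0,"ay":1.3,"az":0,"hand":10},
  {"x":-0.34,"y":0,"z":0.19,"ax":0,"ay":2.31,"az":0,"hand":10},
  {"x":-0.5,"y":0,"z":0.23,"ax":0,"ay":3.4,"az":0,"hand":10},
  {"x":-0.68,"y":0,"z":0.26,"ax":0,"ay":4.48,"az":0,"hand":10},
  {"x":-0.85,"y":0,"z":0.26,"ax":0,"ay":5.3,"az":0,"hand":10},
  {"x":-1.02,"y":0,"z":0.27,"ax":0,"ay":6.2,"az":0,"hand":10},
  {"x":-1.18,"y":0,"z":0.27,"ax":0,"ay":7,"az":0,"hand":10},
])

```text
clock: 13.4
eef_pos: [540.4, 252.3, 275.0]
tcp_rot: [3.141, -0.353, -3.053]
contact_force: [-0.3, -0.7, -3.8]
opening: 0.216
grasp_force: 100.3
```

Request:
drive_tool([
  {"x":-0.15,"y":0,"z":-0.1,"ax":0,"ay":0.8,"az":0,"hand":10},
  {"x":-0.3,"y":0,"z":-0.2,"ax":0,"ay":1.7,"az":0,"hand":10},
  {"x":-0.45,"y":0,"z":-0.29,"ax":0,"ay":2.5,"az":0,"hand":10},
  {"x":-0.7,"y":0,"z":-0.38,"ax":0,"ay":3.7,"az":0,"hand":10},
  {"x":-0.94,"y":0,"z":-0.47,"ax":0,"ay":5,"az":0,"hand":10},
  {"x":-0.94,"y":0,"z":-0.47,"ax":0,"ay":5,"az":0,"hand":10},
  {"x":-0.94,"y":0,"z":-0.47,"ax":0,"ay":5,"az":0,"hand":10},
  {"x":-0.94,"y":0,"z":-0.47,"ax":0,"ay":5,"az":0,"hand":10},
])

```text
clock: 14.2
eef_pos: [591.7, 258.0, 282.7]
tcp_rot: [3.14, -0.869, -3.051]
contact_force: [-0.6, -0.8, -1.3]
opening: 0.216
grasp_force: 100.4
```

```bash
python3 b.py q; python3 - <<'E'
from m import *
s=monitor.sense();print(s["eef_pos"],s["tcp_rot"],s["clock"],s["contact_force"])
a=to((500,248,285),.09,20)
b=to((430,244,270),.09,0,a)
E
```

```text
scene [([240.0, 203.0], 52), ([367.0, 301.0], 27), ([377.0, 308.0], 45), ([383.0, 317.0], 62), ([396.0, 318.0], 18)]
side [([305.0, 187.0], 32), ([217.0, 216.0], 251), ([396.0, 218.0], 18), ([277.0, 242.0], 21), ([366.0, 342.0], 58)]
[ 619. -327.   14.] 2.4 [240. 203.] [366. 342.]
[575. 292. 109.] 5.0 [396. 318.] [305. 187.]
[591.4472184  258.40336824 284.07579892] [ 3.13949139 -0.86741158 -3.04997263] 14.3 [-0.4296218  -0.04183295 -1.79494885]
[ 1.2  -0.04  1.39] [ 0.01 -4.95  0.01]
[1.21 0.05 0.76] [ 0.   -3.33  0.  ]
```

All four balls are seen inside the hopper (scene (367–396, 301–318)). Returning the scoop to its old place.

Request:
drive_tool([
  {"x":0.15,"y":0,"z":0.15,"ax":0,"ay":-0.6,"az":0,"hand":10},
  {"x":0.35,"y":0,"z":0.4,"ax":0,"ay":-1.5,"az":0,"hand":10},
  {"x":0.6,"y":0,"z":0.7,"ax":0,"ay":-2.5,"az":0,"hand":10},
  {"x":0.85,"y":-0.02,"z":1.0,"ax":0,"ay":-3.6,"az":0,"hand":10},
  {"x":1.1,"y":-0.03,"z":1.25,"ax":0,"ay":-4.5,"az":0,"hand":10},
  {"x":1.2,"y":-0.04,"z":1.39,"ax":0,"ay":-4.95,"az":0,"hand":10},
  {"x":1.2,"y":-0.04,"z":1.39,"ax":0,"ay":-4.95,"az":0,"hand":10},
])

```text
clock: 15.0
eef_pos: [498.2, 248.2, 286.4]
tcp_rot: [3.139, -0.348, -3.049]
contact_force: [0.9, -0.1, -1.9]
opening: 0.211
grasp_force: 100.4
```

```bash
python3 b.py s; python3 - <<'E'
from m import *
s=monitor.sense();print(s["eef_pos"],s["tcp_rot"],s["clock"])
a=to((550,120,265),-.1,0)
b=to((550,-4,150),-.27,0,a)
E
```

```text
scene [([240.0, 203.0], 52), ([241.0, 262.0], 23), ([366.0, 301.0], 28), ([376.0, 308.0], 42), ([383.0, 316.0], 46), ([396.0, 318.0], 19)]
side [([305.0, 187.0], 30), ([218.0, 216.0], 250), ([276.0, 240.0], 17), ([366.0, 342.0], 60)]
[ 619. -327.   14.] 2.6 [240. 203.] [366. 342.]
[574. 292. 109.] 3.8 [396. 318.] [305. 187.]
[500.12727188 248.32537973 284.53713016] [ 3.1402924  -0.35160072 -3.05050632] 15.1
[-0.85 -2.65  0.1 ] [-0.31 -3.35  1.8 ]
[-0.25 -2.47  2.3 ] [0.   0.   1.62]
```

Request:
drive_tool([
  {"x":-0.05,"y":-0.2,"z":0,"ax":0,"ay":-0.6,"az":0.2,"hand":10},
  {"x":-0.2,"y":-0.6,"z":0,"ax":-0.1,"ay":-1.3,"az":0.5,"hand":10},
  {"x":-0.4,"y":-1.2,"z":0.05,"ax":-0.2,"ay":-2,"az":0.9,"hand":10},
  {"x":-0.6,"y":-1.9,"z":0.1,"ax":-0.25,"ay":-2.7,"az":1.3,"hand":10},
  {"x":-0.85,"y":-2.65,"z":0.1,"ax":-0.31,"ay":-3.35,"az":1.8,"hand":10},
  {"x":-0.85,"y":-2.65,"z":0.1,"ax":-0.31,"ay":-3.35,"az":1.8,"hand":10},
])

```text
clock: 15.7
eef_pos: [550.8, 116.0, 262.5]
tcp_rot: [-3.138, -0.001, 3.037]
contact_force: [-0.8, 0.7, -2.0]
opening: 0.216
grasp_force: 100.4
```

Request:
drive_tool([
  {"x":-0.05,"y":-0.5,"z":0.2,"ax":0,"ay":0,"az":0.3,"hand":10},
  {"x":-0.1,"y":-1.1,"z":0.5,"ax":0,"ay":0,"az":0.7,"hand":10},
  {"x":-0.18,"y":-1.8,"z":1.0,"ax":0,"ay":0,"az":1.1,"hand":10},
  {"x":-0.25,"y":-2.47,"z":1.6,"ax":0,"ay":0,"az":1.62,"hand":10},
  {"x":-0.25,"y":-2.47,"z":2.3,"ax":0,"ay":0,"az":1.62,"hand":10},
  {"x":-0.25,"y":-2.47,"z":2.3,"ax":0,"ay":0,"az":1.62,"hand":10},
  {"x":-0.25,"y":-2.47,"z":2.3,"ax":0,"ay":0,"az":1.62,"hand":10},
])

```text
clock: 16.4
eef_pos: [550.3, -4.3, 148.0]
tcp_rot: [-3.14, -0.004, 2.872]
contact_force: [-0.6, -0.0, -0.7]
opening: 0.216
grasp_force: 100.1
```

```bash
python3 - <<'E'
from m import *
s=monitor.sense();print(s["eef_pos"],s["tcp_rot"],s["clock"])
a=to((550,-4,78),-.27,0)
E
```

```text
[550.31253154  -4.34498728 147.99702691] [-3.13960313 -0.00434454  2.87165151] 16.4
[0.   0.01 1.4 ] [-0.02 -0.04  0.  ]
```

Request:
drive_tool([
  {"x":0,"y":0,"z":0.4,"ax":0,"ay":0,"az":0,"hand":10},
  {"x":0,"y":0,"z":0.8,"ax":0,"ay":0,"az":0,"hand":10},
  {"x":0,"y":0,"z":1.1,"ax":0,"ay":0,"az":0,"hand":10},
  {"x":0,"y":0,"z":1.28,"ax":0,"ay":0,"az":0,"hand":10},
  {"x":0,"y":0,"z":1.36,"ax":0,"ay":0,"az":0,"hand":10},
  {"x":0,"y":0,"z":1.39,"ax":0,"ay":0,"az":0,"hand":10},
  {"x":0,"y":0,"z":1.39,"ax":0,"ay":0,"az":0,"hand":10},
])

```text
clock: 17.1
eef_pos: [550.5, -4.5, 79.3]
tcp_rot: [-3.14, -0.001, 2.872]
contact_force: [-0.5, -0.2, -2.2]
opening: 0.216
grasp_force: 100.4
```

Request:
drive_tool([
  {"x":0,"y":0,"z":0.02,"ax":0,"ay":0,"az":0,"hand":10},
  {"x":0,"y":0,"z":0.04,"ax":0,"ay":0,"az":0,"hand":10},
  {"x":0,"y":0,"z":0.04,"ax":0,"ay":0,"az":0,"hand":10},
])

```text
clock: 17.4
eef_pos: [551.0, -5.0, 77.7]
tcp_rot: [-3.14, 0.0, 2.872]
contact_force: [0.6, -2.4, 6.9]
opening: 0.212
grasp_force: 101.8
```

Request:
drive_tool([
  {"x":0,"y":0,"z":0,"ax":0,"ay":0,"az":0,"hand":25},
  {"x":0,"y":0,"z":0,"ax":0,"ay":0,"az":0,"hand":40},
  {"x":0,"y":0,"z":0,"ax":0,"ay":0,"az":0,"hand":70},
  {"x":0,"y":0,"z":0,"ax":0,"ay":0,"az":0,"hand":85},
  {"x":0,"y":0,"z":0,"ax":0,"ay":0,"az":0,"hand":85},
  {"x":0,"y":0,"z":-0.5,"ax":0,"ay":0,"az":0,"hand":85},
  {"x":0,"y":0,"z":-1.2,"ax":0,"ay":0,"az":0,"hand":85},
  {"x":0,"y":0,"z":-2.0,"ax":0,"ay":0,"az":0,"hand":85},
])

```text
clock: 18.2
eef_pos: [549.1, -4.5, 176.6]
tcp_rot: [-3.139, -0.005, 2.872]
contact_force: [0.3, 0.2, 0.3]
opening: 0.992
grasp_force: 0.0
```

```bash
python3 - <<'E'
from m import *
s=monitor.sense();print(s["eef_pos"],s["tcp_rot"],s["clock"],s["contact_force"],s["opening"],s["qpos"])
for n in("scene","side"):
    im=imaging.grab_frame(n);cv2.imwrite(f"pics/v_{n}.png",im[:,:,::-1])
    h=cv2.cvtColor(im,cv2.COLOR_RGB2HSV);m=(((h[...,0]<6)|(h[...,0]>174))&(h[...,1]>200)&(h[...,2]>60)).astype(np.uint8)
    o=cv2.cvtColor(cv2.imread(f"pics/{n}0.png"),cv2.COLOR_BGR2HSV);mo=(((o[...,0]<6)|(o[...,0]>174))&(o[...,1]>200)&(o[...,2]>60)).astype(np.uint8)
    for q in(mo,m): print(n,[(np.round(c).tolist(),x[:].tolist()) for c,x in zip(*[cv2.connectedComponentsWithStats(q)[i] for i in(3,2)]) if 100<x[4]<5000])
# handle: above target
a=to((492,249.5,290),.09,0)
b=to((491.5,249.5,140),.09,0,a)
E
```

```text
[549.13443439  -4.54756648 176.62943012] [-3.13914436 -0.00470831  2.87162577] 18.2 [0.2656937  0.23380863 0.26826759] 0.9924284396889812 [-1.02904257e-02  2.99445882e-01  1.84526663e+00 -1.37348749e-03
  1.00205966e+00 -1.31038292e+00]
scene [([379.0, 220.0], [369, 210, 21, 22, 138]), ([457.0, 239.0], [453, 226, 8, 26, 191]), ([332.0, 235.0], [317, 230, 28, 11, 127])]
scene [([275.0, 149.0], [261, 143, 28, 12, 145]), ([378.0, 221.0], [368, 210, 22, 22, 151]), ([457.0, 239.0], [453, 226, 8, 26, 191])]
side [([271.0, 241.0], [261, 235, 16, 17, 123]), ([312.0, 245.0], [298, 240, 30, 18, 238]), ([289.0, 403.0], [269, 398, 42, 11, 433])]
side [([271.0, 241.0], [260, 235, 17, 17, 124]), ([312.0, 245.0], [299, 241, 30, 17, 237]), ([289.0, 403.0], [269, 398, 42, 11, 433])]
[ 2.52  4.57 -2.18] [-0.01  0.05 -3.44]
[0.01 0.   3.  ] [0. 0. 0.]
```

The scoop is back flat at its starting place and released. Moving over the shutter handle.

Request:
drive_tool([
  {"x":0,"y":0,"z":-0.8,"ax":0,"ay":0,"az":0,"hand":85},
  {"x":0.3,"y":0.5,"z":-1.6,"ax":0,"ay":0,"az":-0.5,"hand":85},
  {"x":0.7,"y":1.2,"z":-2.18,"ax":0,"ay":0,"az":-1.2,"hand":85},
  {"x":1.2,"y":2.0,"z":-2.18,"ax":0,"ay":0,"az":-2,"hand":85},
  {"x":1.6,"y":2.8,"z":-2.18,"ax":0,"ay":0,"az":-2.8,"hand":85},
  {"x":2.1,"y":3.6,"z":-2.18,"ax":0,"ay":0,"az":-3.44,"hand":85},
  {"x":2.52,"y":4.4,"z":-2.18,"ax":0,"ay":0,"az":-3.44,"hand":85},
  {"x":2.52,"y":4.57,"z":-2.18,"ax":0,"ay":0,"az":-3.44,"hand":85},
])

```text
clock: 19.1
eef_pos: [488.3, 253.2, 284.9]
tcp_rot: [3.141, -0.003, -3.048]
contact_force: [0.8, -0.6, -0.9]
opening: 0.995
grasp_force: 0.0
```

Request:
drive_tool([
  {"x":0,"y":0,"z":0,"ax":0,"ay":0,"az":0,"hand":85},
  {"x":0,"y":0,"z":0,"ax":0,"ay":0,"az":0,"hand":85},
])

```text
clock: 19.3
eef_pos: [489.9, 248.6, 284.8]
tcp_rot: [-3.14, -0.003, -3.051]
contact_force: [0.3, 0.3, 0.9]
opening: 0.997
grasp_force: 0.0
```

```bash
python3 - <<'E'
from m import *
s=monitor.sense();print(s["eef_pos"],s["tcp_rot"],s["clock"])
c=imaging.camera_info("wrist");im=imaging.grab_frame("wrist");cv2.imwrite("pics/h.png",im[:,:,::-1])
h=cv2.cvtColor(im,cv2.COLOR_RGB2HSV)
for l,m,z in(("yellow",(h[...,0]>18)&(h[...,0]<35)&(h[...,1]>200)&(h[...,2]>120),95),("red",((h[...,0]<6)|(h[...,0]>174))&(h[...,1]>180)&(h[...,2]>60),79),("balls",(h[...,0]>4)&(h[...,0]<15)&(h[...,1]>150)&(h[...,2]>50),105)):
    for k in cv2.findContours(m.astype(np.uint8),0,2)[0]:
        if cv2.contourArea(k)>60:
            b=cv2.minAreaRect(k);print(l,cv2.contourArea(k),np.round(b[0]),np.round(onz("wrist",*b[0],z,c)),[np.round(onz("wrist",*p,z,c)[:2]).tolist() for p in cv2.boxPoints(b)])
E
```

```text
[489.85679303 248.56996666 284.82568054] [-3.13978746 -0.00348702 -3.05116732] 19.3
yellow 1983.5 [519. 149.] [407. 435.  95.] [[425.0, 405.0], [374.0, 437.0], [390.0, 464.0], [443.0, 433.0]]
red 2296.0 [ 76. 236.] [540. -12.  79.] [[586.0, -62.0], [481.0, -3.0], [498.0, 36.0], [606.0, -22.0]]
red 132.5 [318. 190.] [467. 247.  79.] [[469.0, 209.0], [462.0, 285.0], [465.0, 285.0], [472.0, 209.0]]
red 2949.0 [99. 98.] [397.  27.  79.] [[364.0, -17.0], [342.0, 18.0], [433.0, 74.0], [458.0, 37.0]]
red 462.5 [319.   6.] [301. 232.  79.] [[299.0, 216.0], [287.0, 234.0], [304.0, 249.0], [317.0, 231.0]]
```

View pics/h.png

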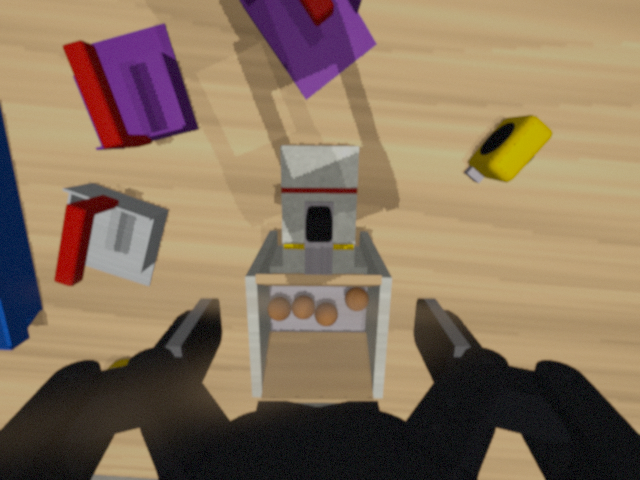

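Four balls sit in the hopper, at (278,308), (303,307), (326,314) and (356,299). The handle top is at (319,223), the red mark at (319,190) and the yellow pointer at (319,246), so the handle is where I estimated. Descending to grip it.

Request:
drive_tool([
  {"x":-0.03,"y":0.02,"z":0.6,"ax":0,"ay":0,"az":0,"hand":85},
  {"x":-0.03,"y":0.02,"z":1.3,"ax":0,"ay":0,"az":0,"hand":85},
  {"x":-0.03,"y":0.02,"z":2,"ax":0,"ay":0,"az":0,"hand":85},
  {"x":-0.03,"y":0.02,"z":2.7,"ax":0,"ay":0,"az":0,"hand":85},
  {"x":-0.03,"y":0.02,"z":3.2,"ax":0,"ay":0,"az":0,"hand":85},
  {"x":-0.03,"y":0.02,"z":3.5,"ax":0,"ay":0,"az":0,"hand":85},
  {"x":-0.03,"y":0.02,"z":3.6,"ax":0,"ay":0,"az":0,"hand":85},
  {"x":-0.03,"y":0.02,"z":3.6,"ax":0,"ay":0,"az":0,"hand":85},
], grip_force=115)

```text
clock: 20.15
eef_pos: [490.8, 249.1, 105.0]
tcp_rot: [-3.14, -0.004, -3.053]
contact_force: [-0.7, -0.0, -0.1]
opening: 0.996
grasp_force: 0.0
```

Request:
drive_tool([
  {"x":0,"y":0,"z":0,"ax":0,"ay":0,"az":0,"hand":10},
  {"x":0,"y":0,"z":0,"ax":0,"ay":0,"az":0,"hand":10},
  {"x":0,"y":0,"z":0,"ax":0,"ay":0,"az":0,"hand":10},
  {"x":0,"y":0,"z":0,"ax":0,"ay":0,"az":0,"hand":10},
  {"x":0,"y":0,"z":0,"ax":0,"ay":0,"az":0,"hand":10},
  {"x":0,"y":0,"z":0,"ax":0,"ay":0,"az":0,"hand":10},
  {"x":0,"y":0,"z":0,"ax":0,"ay":0,"az":0,"hand":10},
])

```text
clock: 20.85
eef_pos: [491.1, 249.6, 106.2]
tcp_rot: [-3.14, -0.002, -3.051]
contact_force: [-0.2, -6.2, 9.4]
opening: 0.268
grasp_force: 112.9
```

Gripped. Pulling 60 mm straight along the dispenser's -x.

Request:
drive_tool([
  {"x":0.1,"y":0,"z":0,"ax":0,"ay":0,"az":0,"hand":10},
  {"x":0.3,"y":0,"z":0,"ax":0,"ay":0,"az":0,"hand":10},
  {"x":0.5,"y":0,"z":0,"ax":0,"ay":0,"az":0,"hand":10},
  {"x":0.7,"y":0,"z":0,"ax":0,"ay":0,"az":0,"hand":10},
  {"x":0.9,"y":0,"z":0,"ax":0,"ay":0,"az":0,"hand":10},
  {"x":1.1,"y":0,"z":0,"ax":0,"ay":0,"az":0,"hand":10},
  {"x":1.2,"y":0,"z":0,"ax":0,"ay":0,"az":0,"hand":10},
  {"x":1.2,"y":0,"z":0,"ax":0,"ay":0,"az":0,"hand":10},
])

```text
clock: 21.65
eef_pos: [432.8, 244.9, 106.3]
tcp_rot: [-3.141, 0.002, -3.051]
contact_force: [9.8, -5.4, -3.3]
opening: 0.268
grasp_force: 112.8
```

Request:
drive_tool([
  {"x":0,"y":0,"z":0,"ax":0,"ay":0,"az":0,"hand":10},
  {"x":0,"y":0,"z":0,"ax":0,"ay":0,"az":0,"hand":10},
  {"x":0,"y":0,"z":0,"ax":0,"ay":0,"az":0,"hand":10},
  {"x":0,"y":0,"z":0,"ax":0,"ay":0,"az":0,"hand":10},
  {"x":0,"y":0,"z":0,"ax":0,"ay":0,"az":0,"hand":10},
  {"x":0,"y":0,"z":0,"ax":0,"ay":0,"az":0,"hand":10},
  {"x":0,"y":0,"z":0,"ax":0,"ay":0,"az":0,"hand":10},
  {"x":0,"y":0,"z":0,"ax":0,"ay":0,"az":0,"hand":10},
])

```text
clock: 22.45
eef_pos: [433.5, 244.9, 106.2]
tcp_rot: [-3.141, 0.002, -3.051]
contact_force: [10.5, -6.1, -2.3]
opening: 0.266
grasp_force: 112.7
```

```bash
cat > y.py <<'E'
from m import *
s=monitor.sense();print(s["eef_pos"],s["clock"],s["contact_force"])
from b import balls
balls("z")
for n in("scene","side","wrist"):
    c=imaging.camera_info(n);im=imaging.grab_frame(n);cv2.imwrite(f"pics/z_{n}.png",im[:,:,::-1])
    h=cv2.cvtColor(im,cv2.COLOR_RGB2HSV)
    for l,m,z in(("yellow",(h[...,0]>18)&(h[...,0]<35)&(h[...,1]>150)&(h[...,2]>90),94),("red",((h[...,0]<6)|(h[...,0]>174))&(h[...,1]>130)&(h[...,2]>60),79)):
        for k in cv2.findContours(m.astype(np.uint8),0,2)[0]:
            if cv2.contourArea(k)>1:
                b=cv2.minAreaRect(k);X=onz(n,*b[0],z,c)
                if 440<X[0]<545 and 190<X[1]<310: print(n,l,cv2.contourArea(k),np.round(b[0]),np.round(X,1),[np.round(onz(n,*p,z,c)[:2]).tolist() for p in cv2.boxPoints(b)])
E
python3 y.py
```

```text
[433.47846597 244.89700075 106.24182991] 22.45 [10.50534763 -6.10446598 -2.25657203]
scene [([240.0, 203.0], 49), ([240.0, 262.0], 22), ([319.0, 374.0], 201)]
side [([360.0, 203.0], 91), ([217.0, 216.0], 248), ([276.0, 240.0], 17), ([366.0, 342.0], 58)]
[ 619. -327.   14.] 2.0 [240. 203.] [366. 342.]
scene yellow 10.5 [423. 295.] [473.3 278.5  94. ] [[476.0, 268.0], [470.0, 267.0], [471.0, 289.0], [477.0, 289.0]]
scene yellow 1.5 [405. 280.] [477.8 218.9  94. ] [[481.0, 216.0], [478.0, 214.0], [474.0, 222.0], [477.0, 224.0]]
side yellow 3.5 [278. 208.] [468.3 208.1  94. ] [[465.0, 219.0], [469.0, 221.0], [472.0, 198.0], [468.0, 195.0]]
```

Four balls rolled into the tray. TCP travel is 57.8 mm, so I'll add 2 mm, then compare the pointer's pixel travel with the shut images.

Request:
drive_tool([
  {"x":0.02,"y":0,"z":0,"ax":0,"ay":0,"az":0,"hand":10},
  {"x":0.04,"y":0,"z":0,"ax":0,"ay":0,"az":0,"hand":10},
  {"x":0.04,"y":0,"z":0,"ax":0,"ay":0,"az":0,"hand":10},
  {"x":0.04,"y":0,"z":0,"ax":0,"ay":0,"az":0,"hand":10},
  {"x":0.04,"y":0,"z":0,"ax":0,"ay":0,"az":0,"hand":10},
])

```text
clock: 23.2
eef_pos: [431.5, 244.8, 106.2]
tcp_rot: [-3.141, 0.002, -3.051]
contact_force: [10.9, -4.5, -1.8]
opening: 0.267
grasp_force: 112.7
```

```bash
python3 y.py; python3 - <<'E'
from m import *
# predicted pixel of pointer/mark lines, and yellow/red pixels seen in old (shut) & new images
u=np.array([np.cos(.09),np.sin(.09)]);v=np.array([-u[1],u[0]])
for f,n in(("side0","side"),("v_side","side"),("z_side","side"),("v_scene","scene"),("z_scene","scene")):
    im=cv2.imread(f"pics/{f}.png");h=cv2.cvtColor(im,cv2.COLOR_BGR2HSV)
    for l,m,z in(("yellow",(h[...,0]>16)&(h[...,0]<35)&(h[...,1]>130)&(h[...,2]>80),94),("red",((h[...,0]<6)|(h[...,0]>174))&(h[...,1]>90)&(h[...,2]>60),79)):
        P=[onz(n,x,y,z)[:2] for y,x in np.argwhere(m) if 180<y<320 and 240<x<460]
        # along-axis coordinate relative to shut handle
        D=np.array([((p-[491.5,249.5])@u,(p-[491.5,249.5])@v) for p in P]).reshape(-1,2)
        D=D[(abs(D[:,1])<45)&(D[:,0]>-60)&(D[:,0]<60)]
        if len(D): print(f,l,len(D),"x %.1f +- %.1f"%(D[:,0].mean(),D[:,0].std()),"y",np.round([D[:,1].min(),D[:,1].max()]))
E
```

```text
[431.53405223 244.76066635 106.24252839] 23.2 [10.9089697  -4.54038573 -1.75057156]
scene [([240.0, 203.0], 49), ([241.0, 263.0], 23), ([319.0, 374.0], 201)]
side [([360.0, 203.0], 92), ([217.0, 216.0], 248), ([276.0, 240.0], 17), ([366.0, 342.0], 59)]
[ 619. -327.   14.] 1.7 [240. 203.] [366. 342.]
scene yellow 9.0 [424. 294.] [471.5 278.1  94. ] [[476.0, 269.0], [471.0, 267.0], [467.0, 287.0], [472.0, 289.0]]
side yellow 2.0 [278. 208.] [466. 208.  94.] [[463.0, 197.0], [466.0, 220.0], [469.0, 219.0], [466.0, 196.0]]
side0 yellow 11 x 30.5 +- 1.6 y [-45.  24.]
side0 red 19 x -25.8 +- 1.4 y [-36.  37.]
v_side yellow 11 x 30.5 +- 1.6 y [-45.  24.]
v_side red 16 x -25.8 +- 1.4 y [-36.  25.]Traceback (most recent call last):
  File "<stdin>", line 7, in <module>
  File "h.py", line 6, in onz
    o,d=ray(n,u,v,c);return o+d*(z-o[2])/d[2]
        ~~~^^^^^^^^^
  File "h.py", line 4, in ray
    c=c or imaging.camera_info(n); R=np.array(c["R"]);d=R.T@np.linalg.solve(np.array(c["mtx"]),[u,v,1]);o=-R.T@np.array(c["t"]);return o,d
           ~~~~~~~~~~~~~~~~~~~^^^
ValueError: time passes only in moves, steps and waits
```

```bash
python3 - <<'E'
from m import *
u=np.array([np.cos(.09),np.sin(.09)]);v=np.array([-u[1],u[0]])
C={n:imaging.camera_info(n) for n in("side","scene")}
for f,n in(("side0","side"),("z_side","side"),("v_scene","scene"),("scene0","scene"),("z_scene","scene")):
    im=cv2.imread(f"pics/{f}.png");h=cv2.cvtColor(im,cv2.COLOR_BGR2HSV)
    for l,m,z in(("yellow",(h[...,0]>16)&(h[...,0]<35)&(h[...,1]>130)&(h[...,2]>80),94),("red",((h[...,0]<6)|(h[...,0]>174))&(h[...,1]>90)&(h[...,2]>60),79)):
        P=[onz(n,x,y,z,C[n])[:2] for y,x in np.argwhere(m) if 180<y<320 and 240<x<460]
        D=np.array([((p-[491.5,249.5])@u,(p-[491.5,249.5])@v) for p in P]).reshape(-1,2)
        D=D[(abs(D[:,1])<45)&(D[:,0]>-60)&(D[:,0]<60)]
        if len(D): print(f,l,len(D),"x %.1f +- %.1f"%(D[:,0].mean(),D[:,0].std()),"y",np.round([D[:,1].min(),D[:,1].max()]))
E
```

```text
side0 yellow 11 x 30.5 +- 1.6 y [-45.  24.]
side0 red 19 x -25.8 +- 1.4 y [-36.  37.]
z_side yellow 14 x -28.6 +- 2.7 y [-44.  28.]
z_side red 1 x -24.0 +- 0.0 y [-36. -36.]
v_scene red 34 x -23.4 +- 1.6 y [-38.  41.]
scene0 red 34 x -23.4 +- 1.6 y [-38.  41.]
z_scene yellow 37 x -17.9 +- 1.9 y [-34.  41.]
z_scene red 2 x -23.1 +- 0.9 y [40. 41.]
```

The pointer moved 59–60 mm and now covers the mark in both views. Four knobs are in the tray and the handle is held.

```bash
python3 -c "
from rig import r
print(r.sign_off())"
```

```text
the job is handed in; nothing more can be done
None
```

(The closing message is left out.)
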